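# Put the red brush away in the stock drawer

## Task

Lay the red paddle hairbrush flat, pins up, in the open top drawer of the small grey stock cabinet and let go of it, then slide that drawer fully shut with the brush inside. Leave the black brush where it lies.

Things in the scene. Friction and masses are not known exactly. Their poses are not given: they have to be found in the camera images.
- red_brush: Red paddle hairbrush, black pins up, flat on the table, 190 mm long, 90 g. Origin: on its underside, at the grip and balance point. x runs along it to the head (roughly away from the robot, within 12 deg), z up. Handle 24 mm wide (y), 18 high, x = -89 to +16 mm; oval head 60 wide, x = +16 to +101 mm, 14 high, pin tips at 28.
- black_brush: A black paddle hairbrush with a grey cushion and pins, same shape and frame as the red one, lying near it. Not to be disturbed.
- top_drawer (a joint): Slide of the top drawer (m): 0 shut, larger is further open towards the robot; starts at 0.155 to 0.185. 1 N of dry friction and light damping; stays where left; a stop at 0. The fixed grey cabinet is 280 x 300 x 150 mm high, turned up to 9 deg; a second, shut drawer lies below.
- drawer_spot (a point): On the top drawer's inner floor, 85 mm above the table; moves with it. x points into the cabinet (the shutting way), y across, z up. Inside: x = -72 to +162 mm, y = -129 to +129; walls 43 mm high, front panel 52, its outer face at x = -94. Uncovered from x = -72 mm to (joint value - 78 mm); beyond is under the cabinet, whose top is at z = 65 mm.
- top_drawer_handle (a point): Centre of the top drawer's dark bar handle: a horizontal bar along y, 120 mm long, 11 mm thick, 35 mm out from the front panel's outer face, 112 mm above the table. Same axes as drawer_spot, at x = -128, y = 0, z = +27 mm in its frame; pushing it along +x shuts the drawer.

How it is judged:
On the way, in this order (a step that is already met when the one before it is completed fails the run):
1. the red brush lies released in the open top drawer (value of joint top_drawer above 0.1 m and x of red_brush in the frame of drawer_spot between -0.075 and 0.16 m and y of red_brush in the frame of drawer_spot between -0.125 and 0.125 m and z of red_brush in the frame of drawer_spot between -0.01 and 0.02 m and contact force between the fingers and red_brush below 0.1 N), for 0.2 s.
2. the top drawer is slid shut (value of joint top_drawer below 0.01 m), for 0.2 s.
At the end, for the whole second after the job is handed in: The top drawer is shut to within 10 mm, and the red brush lies at rest inside it, on its floor, pins up and flat to within about 11 degrees (value of joint top_drawer below 0.01 m and x of red_brush in the frame of drawer_spot between -0.075 and 0.16 m and y of red_brush in the frame of drawer_spot between -0.125 and 0.125 m and z of red_brush in the frame of drawer_spot between -0.01 and 0.02 m and angle between red_brush's own z axis and vertical below 0.2 rad and linear speed of red_brush below 0.02 m/s); the robot touches nothing.
It fails at once if the black brush is moved by more than 30 mm (distance of black_brush from where it was at the start of the episode above 0.03 m).
It also fails if it takes over 48 s, if anything falls off the work surface, if the arm or the gripper's body presses on something with over 40 N, if the wrist force passes 120 N, or if a joint passes its speed limit or range.

## Robot

A 6-joint arm with a two-finger parallel gripper is mounted at the origin on the work surface. World frame = base frame: x ahead of the robot, y to its left, z up, the work surface at z = 0. Lengths are in m, angles in rad, forces in N, time in s.
With the tool pointing down it reaches from about 0.35 to 0.975 m from the base axis. Payload 4.9 kg.
Tool frame: the origin (TCP) lies midway between the tips of the shut fingers; the grasp point (between the pads) lies 19 mm behind it (ctrl.tcp_to_grasp is the distance from the TCP to the grasp point, in m); z points along the fingers, y is the line along which they close (so a half turn about z gives the same grasp; the last joint's range is limited). The gripper opens to 85 mm and grips with 20 to 120 N. Pads are 22 mm wide; open, the fingers measure 114 mm over their backs; the gripper's body (76 mm by 85 mm) begins 54 mm behind the grasp point. The pads swing forward as they close: fully open they stand 13 mm farther back than shut.
Start: joints at [1.138, 0.053, 1.613, -0, 1.476, -0.119], TCP at [0.193, 0.594, 0.231] pointing down, gripper open.
Joint ranges: [-3.01, 3.01], [-1.01, 2.22], [0.06, 2.58], [-1.02, 4.17], [0.09, 2.62], [-3.14, 3.14]. Speed limits (rad/s): [2.57, 2.57, 3.14, 3.14, 3.14, 3.14].

## Interface

Orientations are given as a rotation vector (axis times angle).
In Python, from station import ctrl, imaging, probe_bus, finish_job gives the robot as it stands (ctrl), with the cameras (imaging), the job as plain functions and the readings (probe_bus).
- The arm moves only by the shell command python3 jog.py FILE [FORCE], which reads ROWS from the file FILE. ROWS is a JSON list that holds a single list of rows (three levels of brackets), with 1 to 20 rows, each of 7 numbers: the finger opening in m, then dx, dy, dz in shares of 800 mm (1.0 is 800 mm), then a rotation vector rx, ry, rz in shares of pi rad (1.0 is pi rad); each row is the pose to reach, as a shift and turn from the pose commanded when the command began, along the tool's axes at that moment; what a row does not reach only later rows make up. A row lasts 1/12 s, in which the tool goes at most 0.0417 m and 0.125 rad, less where a joint would pass 70% of its speed; a pose out of reach is approached as far as the arm can. The fingers move at their own pace and stop on an object; FORCE is the grip in N (left out, the last holds). Time passes only in rows, so rows that do not move let the fingers close. It prints the time, the measured TCP pose, the force, the opening and the grip force at its end. No shift or turn number may pass 1 either way. Input that does not fit is refused with a message, and nothing moves.
- probe_bus.get_obs(): the state, without advancing time (a new reading comes with each control period).
- imaging.get_image(name): name is "scene" or "top" or "wrist"; returns the picture (420x560x3 uint8, red, green, blue); there is no depth.
- imaging.camera_params(name): a dict with "fx", "fy", "cx", "cy" (pixels), "k1" (the pictures are not rectified: a ray, as slopes to the right and down, at radius r is drawn at 1 + k1 r^2 times it, then the intrinsics apply), "T" (4x4, takes a point from camera to world coordinates); the wrist camera has in their place "tool_from_camera" (4x4, takes a point from camera to tool coordinates, whose origin is the TCP and whose axes are the flange's). Camera axes: x right, y down, z forward; pixel columns grow to the right and rows downward; lengths in m; the calibration is good to about 2 mm. A picture is of the moment at which its call begins: read the wrist's pose just before it. camera_params takes no time and is no camera call.
- finish_job(): hands the job in; it is judged then, once.
The state is a dict: "t": time; "q": joint angles; "dq": joint speeds; "effort": joint torques, N m; "tool_pos": TCP position; "tool_rot": TCP orientation; "contact_force": force on the tool from outside, world axes, zero at the start; "wrist_torque": the same for the moment, N m; "opening": finger opening in m; "grip_force": force on a finger pad.
Only numpy, scipy, OpenCV 4.12 (cv2) and the standard library are available. Lean on these libraries where they do the work, as an engineer would, in place of code of your own. Each camera call takes 0.05 s, during which the arm holds its last target. There are 200 camera calls.

## Working session

There is one attempt and no reset: what is moved stays moved. The work goes in short steps, Python scripts to look and compute and a shell command to move; the robot and the scene stay as the last step left them, time stands still between calls to the robot, and variables do not carry over. Pictures are saved under pics/ and viewed, at most 10 in all, crops included, and the job is handed in when it is done.

```bash
ls; mkdir -p pics
python3 - <<'E'
from station import ctrl, imaging, probe_bus, finish_job
import cv2, numpy as np
np.set_printoptions(precision=4,suppress=True)
o=probe_bus.get_obs(); print(o)
for n in ["scene","top"]:
    cv2.imwrite(f"pics/{n}0.png",imaging.get_image(n)[:,:,::-1]); p=imaging.camera_params(n); print(n,p)
print(imaging.camera_params("wrist"), ctrl.tcp_to_grasp)
E
```

```text
jog.py
pics
station.py
{'t': 0.0, 'q': array([ 1.138 ,  0.0533,  1.6143, -0.    ,  1.476 , -0.119 ]), 'dq': array([ 0.0013, -0.0015,  0.0001, -0.0007,  0.0001,  0.0001]), 'effort': array([  0.0005, -39.3656, -37.0189,  -0.0002,   0.0069,  -0.    ]), 'tool_pos': array([0.1926, 0.5939, 0.2301]), 'tool_rot': array([-0.4908, -3.1025,  0.0032]), 'contact_force': array([-0.3966, -0.0212,  0.7296]), 'wrist_torque': array([ 0.0452,  0.0143, -0.0135]), 'grip_force': 0.0, 'opening': 0.08544280515287249}
scene {'fx': 392.69014023249736, 'fy': 392.69014023249736, 'cx': 275.8155523588184, 'cy': 207.75956554114035, 'k1': -0.03128278113456619, 'T': array([[ 0.1382,  0.8132, -0.5654,  1.0744],
       [ 0.9903, -0.1205,  0.0687, -0.1593],
       [-0.0123, -0.5694, -0.822 ,  0.7432],
       [ 0.    ,  0.    ,  0.    ,  1.    ]])}
top {'fx': 414.7218737567992, 'fy': 414.7218737567992, 'cx': 278.9994254984293, 'cy': 206.69495206612726, 'k1': -0.07196715482787173, 'T': array([[ 0.0053, -0.9823,  0.1874,  0.4586],
       [-1.    , -0.0057, -0.0016, -0.1085],
       [ 0.0026, -0.1874, -0.9823,  1.0572],
       [ 0.    ,  0.    ,  0.    ,  1.    ]])}
{'fx': 303.3201823051596, 'fy': 303.3201823051596, 'cx': 279.9267306001153, 'cy': 214.17880954369787, 'k1': -0.06651484870455145, 'tool_from_camera': array([[ 0.0002, -0.9508, -0.3097,  0.0791],
       [ 1.    ,  0.0002, -0.0001,  0.0011],
       [ 0.0002, -0.3097,  0.9508, -0.1426],
       [ 0.    ,  0.    ,  0.    ,  1.    ]])} 0.0187
```

View pics/top0.png

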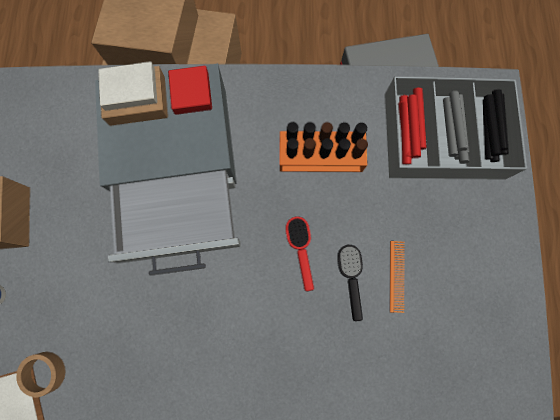

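View pics/scene0.png

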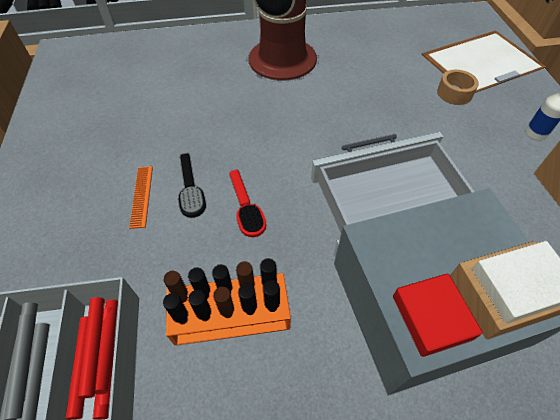

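Top view: red brush runs from its handle end at (309,290) to its head tip at (297,217). The black brush lies to its right, around (350,260) to (357,319). The open drawer has its front panel from (110,258) to (238,243) and its handle bar from (150,270) to (205,266). The scene view shows the same things: the red brush from (236,172) to (254,235), and the handle from (343,148) to (395,137). I'll enlarge both.

Run:
```python
import cv2, numpy as np
t=cv2.imread("pics/top0.png"); s=cv2.imread("pics/scene0.png")
cv2.imwrite("pics/tc.png",cv2.resize(t[160:300,95:330],None,fx=3.4,fy=3.4,interpolation=cv2.INTER_CUBIC))
cv2.imwrite("pics/sc.png",cv2.resize(s[120:250,220:480],None,fx=3,fy=3,interpolation=cv2.INTER_CUBIC))
```

```text
(no output)
```

View pics/tc.png

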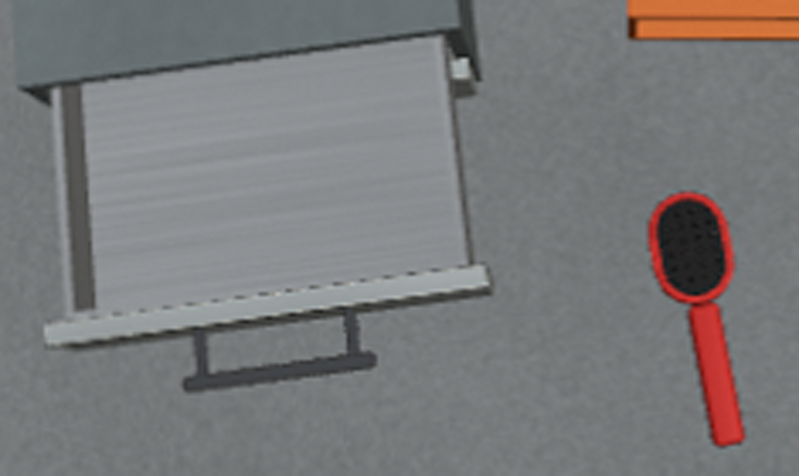

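View pics/sc.png

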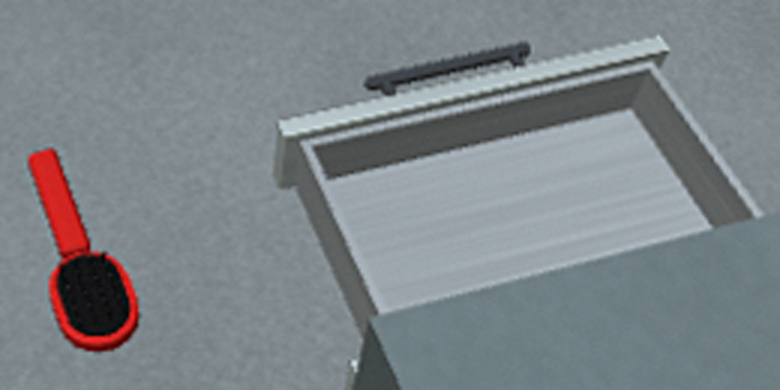

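Enlarged top crop (scale 3.4, offset 95,160): brush handle end (729,440), neck (704,304), head tip (687,193), bar ends (184,384) and (377,359). Scene crop (scale 3, offset 220,120): handle end (42,152), neck (75,252), tip (98,348), bar ends (528,48) and (368,83). I'll triangulate these.

```bash
cat > h.py <<'E'
from station import ctrl, imaging, probe_bus, finish_job
import numpy as np, cv2
from scipy.spatial.transform import Rotation as R
np.set_printoptions(precision=4,suppress=True)
def ray(p,uv,T=None):
    K=np.array([[p["fx"],0,p["cx"]],[0,p["fy"],p["cy"]],[0,0,1]])
    n=cv2.undistortPoints(np.array([[uv]],float),K,np.array([p["k1"],0,0,0]))[0,0]
    T=p["T"] if T is None else T
    d=T[:3,:3]@[*n,1]; return T[:3,3],d/np.linalg.norm(d)
def tri(rays):
    A=[np.eye(3)-np.outer(d,d) for _,d in rays]
    X=np.linalg.solve(sum(A),sum(a@c for a,(c,_) in zip(A,rays)))
    return X,max(np.linalg.norm(a@(X-c)) for a,(c,_) in zip(A,rays))
def atz(r,z): return r[0]+r[1]*(z-r[0][2])/r[1][2]
def tool(o=None):
    o=o or probe_bus.get_obs(); return np.array(o["tool_pos"]),R.from_rotvec(o["tool_rot"])
def rel(P,yaw,tilt=None):
    "shift and turn in tool axes to TCP P, tool down with closing line y at given world yaw"
    p,r=tool(); best=None
    for k in (0,np.pi):
        g=R.from_euler('z',yaw+k)*R.from_euler('x',np.pi)
        rv=(r.inv()*g).as_rotvec()
        if best is None or np.linalg.norm(rv)<np.linalg.norm(best): best=rv
    return r.inv().apply(np.array(P)-p),best
E
python3 - <<'E'
from h import *
t=imaging.camera_params("top"); s=imaging.camera_params("scene")
pts=dict(hend=((729,440),(42,152)),neck=((704,304),(75,252)),tip=((687,193),(98,348)),barL=((184,384),(528,48)),barR=((377,359),(368,83)),
 panL=((46,326),(662,40)),panR=((487,266),(282,126)))
W={}
for k,(a,b) in pts.items():
    ra=ray(t,(a[0]/3.4+95,a[1]/3.4+160)); rb=ray(s,(b[0]/3+220,b[1]/3+120))
    W[k],e=tri([ra,rb]); print(k,W[k],round(e,4), atz(ra,.018 if k in('hend','neck') else .012)[:2],atz(rb,.018 if k in('hend','neck') else .012)[:2])
d=W['tip']-W['hend']; print("len",np.linalg.norm(d),"yaw",np.arctan2(d[1],d[0]))
u=d/np.linalg.norm(d); print("origin", (W['hend']+.089*u+W['tip']-.101*u)/2)
b=W['barL']-W['barR']; print("bar len",np.linalg.norm(b),"yaw x",np.arctan2(-b[0],b[1]),(W['barL']+W['barR'])/2)
p=W['panL']-W['panR'];print(np.arctan2(-p[0],p[1]),np.linalg.norm(p))
print(tool()[1].as_matrix())
E
```

```text
hend [ 0.4497 -0.185   0.0141] 0.0016 [ 0.4497 -0.1863] [ 0.4532 -0.1833]
neck [ 0.5491 -0.1677  0.0097] 0.0013 [ 0.5483 -0.1685] [ 0.5551 -0.1663]
tip [ 0.6333 -0.1573  0.0046] 0.0005 [ 0.6321 -0.1564] [ 0.6377 -0.1579]
barL [0.4845 0.186  0.11  ] 0.0014 [0.4868 0.2149] [0.3931 0.2413]
barR [0.5026 0.0577 0.111 ] 0.0026 [0.5067 0.0723] [0.4131 0.0948]
panL [0.5196 0.2686 0.1411] 0.0003 [0.5283 0.3221] [0.4006 0.36  ]
panR [ 0.5616 -0.0187  0.1432] 0.0014 [ 0.5761 -0.0074] [0.4496 0.0138]
len 0.18590226403994015 yaw 0.1495587399774819
origin [ 0.5356 -0.172   0.0097]
bar len 0.12957815791374802 yaw x 0.140077376856252 [0.4936 0.1219 0.1105]
0.1451522258893 0.2903779029456709
[[-0.9512  0.3087 -0.0007]
 [ 0.3087  0.9512 -0.0017]
 [ 0.0002 -0.0018 -1.    ]]
```

```bash
python3 -c "
from h import *
print(rel([.529,-.173,.16],.1496))"
```

```text
(array([-0.5566, -0.6256,  0.0712]), array([-0.0017, -0.0006, -0.4634]))
```

Units first: shifts go in shares of 800 mm and turns go in shares of pi rad. So -0.626 m / 0.8 = -0.7825, -0.557 m / 0.8 = -0.6963, -0.463 rad / 3.1416 = -0.1474.

```bash
R1="" ; echo '[[[0.05,-0.175,-0.195,0,0,0,-0.0382],[0.05,-0.175,-0.195,0,0,0,-0.0382],[0.05,-0.175,-0.195,0,0,0,-0.0382],[0.05,-0.175,-0.195,0,0,0,-0.0382],[0.05,-0.175,-0.195,0,0,0,-0.0382],[0.05,-0.175,-0.195,0,0,0,-0.0382],[0.05,-0.6963,-0.7825,0,0,0,-0.1474],[0.05,-0.6963,-0.7825,0,0,0,-0.1474],[0.05,-0.6963,-0.7825,0,0,0,-0.1474],[0.05,-0.6963,-0.7825,0,0,0,-0.1474],[0.05,-0.6963,-0.7825,0,0,0,-0.1474],[0.05,-0.6963,-0.7825,0,0,0,-0.1474],[0.05,-0.6963,-0.7825,0,0,0,-0.1474],[0.05,-0.6963,-0.7825,0,0,0,-0.1474],[0.05,-0.6963,-0.7825,0,0,0,-0.1474],[0.05,-0.6963,-0.7825,0,0,0,-0.1474],[0.05,-0.6963,-0.7825,0,0,0,-0.1474],[0.05,-0.6963,-0.7825,0,0,0,-0.1474],[0.05,-0.6963,-0.7825,0,0,0,-0.1474],[0.05,-0.6963,-0.7825,0,0,0,-0.1474]]]' > rows.txt && python3 jog.py rows.txt 40; python3 -c "
from h import *
print(probe_bus.get_obs()['q'],rel([.529,-.173,.16],.1496))"
```

```text
t: 1.77
tool_pos: [0.5051, -0.1182, 0.2309]
tool_rot: [0.233, -3.133, -0.001]
contact_force: [0.9, 0.1, -0.1]
opening: 0.0498
grip_force: 0.0
[-0.3736 -0.2044  1.8568  0.0003  1.4895 -2.0931] (array([-0.0155, -0.0577,  0.0709]), array([ 0.0005, -0.0002, -0.0009]))
```

To row units: 0.071 m / 0.8 = 0.0888, -0.057 m / 0.8 = -0.0713.

```bash
echo '[[[0.05,-0.0188,-0.0713,0.0438,0,0,0],[0.05,-0.0188,-0.0713,0.0888,0,0,0],[0.05,-0.0188,-0.0713,0.0888,0,0,0],[0.05,-0.0188,-0.0713,0.0888,0,0,0],[0.05,-0.0188,-0.0713,0.0888,0,0,0]]]' > rows.txt && python3 jog.py rows.txt
python3 - <<'E'
from h import *
o=probe_bus.get_obs(); np.save("o1.npy",np.r_[o["tool_pos"],o["tool_rot"]])
im=imaging.get_image("wrist")[:,:,::-1]; cv2.imwrite("pics/w1.png",im); print(rel([.529,-.173,.16],.1496))
# predicted pixels of the brush ends
p=imaging.camera_params("wrist"); T=np.eye(4); T[:3,:3]=R.from_rotvec(o["tool_rot"]).as_matrix(); T[:3,3]=o["tool_pos"]; T=T@p["tool_from_camera"]
E
```

```text
t: 2.18
tool_pos: [0.5275, -0.1696, 0.1595]
tool_rot: [0.234, -3.131, -0.003]
contact_force: [0.3, 1.2, 1.1]
opening: 0.0501
grip_force: 0.0
(array([-0.0001, -0.0035,  0.0012]), array([-0.    ,  0.0006,  0.0004]))
```

View pics/w1.png

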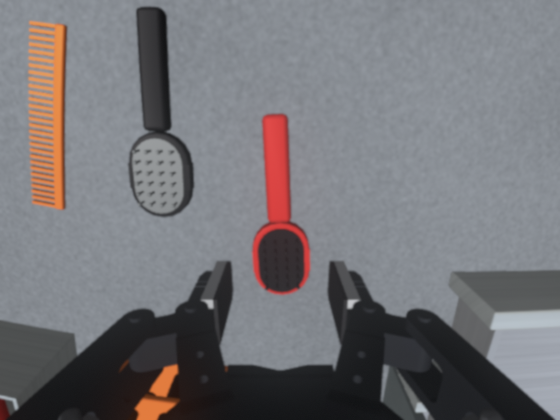

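Wrist view: handle end at (275,115), neck at (280,221), head tip at (282,293). The black brush is well to the left, its head centred near (161,174).

Run:
```python
from h import *
a=np.load("o1.npy"); w=imaging.camera_params("wrist"); T=np.eye(4); T[:3,:3]=R.from_rotvec(a[3:]).as_matrix(); T[:3,3]=a[:3]; T=T@w["tool_from_camera"]
t=imaging.camera_params("top"); s=imaging.camera_params("scene"); W={}
for k,(c,x,b) in dict(hend=((275,115),(729,440),(42,152)),neck=((280,221),(704,304),(75,252)),tip=((282,293),(687,193),(98,348))).items():
    r=[ray(w,c,T),ray(t,(x[0]/3.4+95,x[1]/3.4+160)),ray(s,(b[0]/3+220,b[1]/3+120))]
    W[k],e=tri(r); print(k,W[k],e,atz(r[0],.016)[:2])
d=W['neck']-W['hend']; print(np.arctan2(d[1],d[0]))
print(rel([.529,-.173,.004],.1496))
```

```text
hend [ 0.4493 -0.1849  0.0137] 0.001664201143281447 [ 0.4489 -0.1848]
neck [ 0.5496 -0.1667  0.0111] 0.002294760730622246 [ 0.5484 -0.1652]
tip [ 0.6341 -0.1548  0.0083] 0.004925102681111618 [ 0.6301 -0.1507]
0.17958770850799236
(array([-0.    , -0.0035,  0.1572]), array([-0.    ,  0.0006,  0.0004]))
```

```bash
echo '[[[0.05,0,0,0,0,0,0],[0.05,0,0,0,0,0,0]]]' > rows.txt && python3 jog.py rows.txt && python3 -c "
from h import *
print(rel([.529,-.1705,.004],.172))"
```

```text
t: 2.4
tool_pos: [0.5292, -0.1698, 0.1628]
tool_rot: [-0.236, 3.129, -0.003]
contact_force: [-0.3, -1.0, -0.6]
opening: 0.0499
grip_force: 0.0
(array([ 0.0008, -0.0004,  0.1588]), array([-0.0021,  0.0033, -0.0212]))
```

To row units: 0.158 m / 0.8 = 0.1975, 0.15 m / 0.8 = 0.1875, -0.021 rad / 3.1416 = -0.0067.

```bash
echo '[[[0.05,0.0013,0,0.05,0,0,-0.0067],[0.05,0.0013,0,0.1,0,0,-0.0067],[0.05,0.0013,0,0.1375,0,0,-0.0067],[0.05,0.0013,0,0.1688,0,0,-0.0067],[0.05,0.0013,0,0.1875,0,0,-0.0067],[0.05,0.0013,0,0.1975,0,0,-0.0067],[0.05,0.0013,0,0.1975,0,0,-0.0067],[0.05,0.0013,0,0.1975,0,0,-0.0067]]]' > rows.txt && python3 jog.py rows.txt && echo '[[[0,0,0,0,0,0,0],[0,0,0,0,0,0,0],[0,0,0,0,0,0,0],[0,0,0,0,0,0,0],[0,0,0,0,0,0,0],[0,0,0,0,0,0,0]]]' > rows.txt && python3 jog.py rows.txt 40
```

```text
t: 3.07
tool_pos: [0.5281, -0.1706, 0.0037]
tool_rot: [-0.268, 3.128, -0.002]
contact_force: [0.0, 0.7, -0.1]
opening: 0.0499
grip_force: 0.0
t: 3.57
tool_pos: [0.5288, -0.1713, 0.0046]
tool_rot: [-0.267, 3.127, -0.003]
contact_force: [-0.8, 0.4, 6.8]
opening: 0.0227
grip_force: 41.2
```

To row units: -0.21 m / 0.8 = -0.2625, -0.17 m / 0.8 = -0.2125.

```bash
echo '[[[0,0,0,-0.025,0,0,0],[0,0,0,-0.0625,0,0,0],[0,0,0,-0.1125,0,0,0],[0,0,0,-0.1625,0,0,0],[0,0,0,-0.2125,0,0,0],[0,0,0,-0.2625,0,0,0],[0,0,0,-0.2625,0,0,0],[0,0,0,-0.2625,0,0,0]]]' > rows.txt && python3 jog.py rows.txt
python3 - <<'E'
from h import *
im=imaging.get_image("wrist")[:,:,::-1]; cv2.imwrite("pics/w2.png",im)
# grip point is 6 mm behind the brush origin; head to drawer -y
yaw=.143; ex=np.array([np.cos(yaw),np.sin(yaw)]); ey=np.array([-ex[1],ex[0]])
spot=np.array([.4936,.1219])+.128*ex; print("spot",spot)
g=spot+.005*ex+(.006+.006)*ey
print("grasp",g)
p,r=tool(); print(probe_bus.get_obs()["q"], rel([*g,.215],yaw-np.pi/2))
E
```

```text
t: 4.23
tool_pos: [0.5288, -0.1713, 0.2164]
tool_rot: [-0.266, 3.124, -0.006]
contact_force: [-0.6, -0.4, -1.1]
opening: 0.023
grip_force: 40.3
spot [0.6203 0.1401]
grasp [0.6235 0.1527]
[-0.4472 -0.1056  1.7985 -0.      1.4468 -2.1881] (array([-0.1496,  0.3024, -0.0019]), array([-0.002 ,  0.0004, -1.5437]))
```

View pics/w2.png

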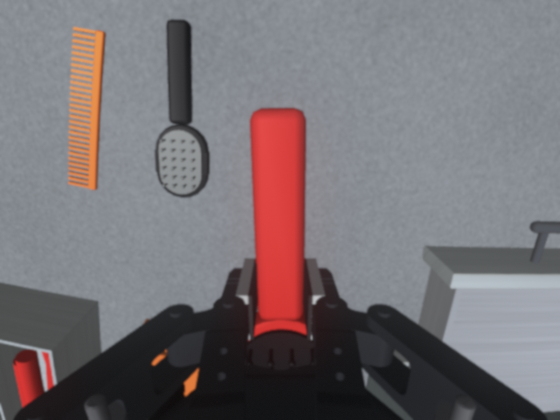

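The brush hangs level between the pads, with the handle centred from (279,110) to (281,320). I'll carry it over the drawer, turning it clockwise by 1.598 rad.

To row units: 0.302 m / 0.8 = 0.3775, -0.15 m / 0.8 = -0.1875, 1.598 rad / 3.1416 = 0.5087.

```bash
echo '[[[0,-0.1875,0.3775,0,0,0,0.5087],[0,-0.1875,0.3775,0,0,0,0.5087],[0,-0.1875,0.3775,0,0,0,0.5087],[0,-0.1875,0.3775,0,0,0,0.5087],[0,-0.1875,0.3775,0,0,0,0.5087],[0,-0.1875,0.3775,0,0,0,0.5087],[0,-0.1875,0.3775,0,0,0,0.5087],[0,-0.1875,0.3775,0,0,0,0.5087],[0,-0.1875,0.3775,0,0,0,0.5087],[0,-0.1875,0.3775,0,0,0,0.5087],[0,-0.1875,0.3775,0,0,0,0.5087],[0,-0.1875,0.3775,0,0,0,0.5087],[0,-0.1875,0.3775,0,0,0,0.5087],[0,-0.1875,0.3775,0,0,0,0.5087],[0,-0.1875,0.3775,0,0,0,0.5087],[0,-0.1875,0.3775,0,0,0,0.5087],[0,-0.1875,0.3775,0,0,0,0.5087],[0,-0.1875,0.3775,0,0,0,0.5087]]]' > rows.txt && python3 jog.py rows.txt
python3 - <<'E'
from h import *
cv2.imwrite("pics/t2.png",np.hstack([cv2.resize(imaging.get_image("top")[120:300,80:340,::-1],(400,277)),cv2.resize(imaging.get_image("scene")[60:260,280:520,::-1],(332,277))]))
print(rel([.6235,.1527,.090],.143-np.pi/2))
E
```

```text
t: 5.78
tool_pos: [0.6234, 0.1524, 0.2113]
tool_rot: [-2.056, -2.374, 0.002]
contact_force: [-1.1, -0.8, -1.7]
opening: 0.0229
grip_force: 40.2
(array([ 0.0003, -0.0001,  0.122 ]), array([-0.0005, -0.    ,  0.0004]))
```

View pics/t2.png

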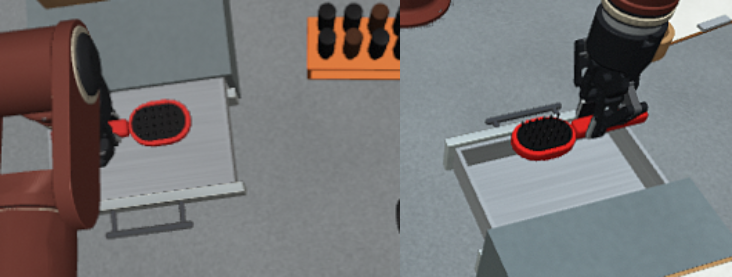

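Brush is over the drawer, pins up, head to the right (scene inset head at (543,135)), with room at both ends. I'll lower it.

To row units: 0.121 m / 0.8 = 0.1513, 0.085 m / 0.8 = 0.1063.

```bash
echo '[[[0,0,0,0.0375,0,0,0],[0,0,0,0.075,0,0,0],[0,0,0,0.1063,0,0,0],[0,0,0,0.125,0,0,0],[0,0,0,0.1375,0,0,0],[0,0,0,0.145,0,0,0],[0,0,0,0.1488,0,0,0],[0,0,0,0.1513,0,0,0],[0,0,0,0.1513,0,0,0]]]' > rows.txt && python3 jog.py rows.txt
```

```text
t: 6.63
tool_pos: [0.6247, 0.1526, 0.0925]
tool_rot: [2.056, 2.374, 0.002]
contact_force: [0.1, -0.2, -1.9]
opening: 0.0229
grip_force: 40.2
```

To row units: 0.002 m / 0.8 = 0.0025, 0.001 m / 0.8 = 0.0013.

```bash
echo '[[[0,0,0,0.0013,0,0,0],[0,0,0,0.0025,0,0,0],[0,0,0,0.0025,0,0,0]]]' > rows.txt && python3 jog.py rows.txt; echo '[[[0.05,0,0,0,0,0,0],[0.05,0,0,0,0,0,0],[0.05,0,0,0,0,0,0],[0.05,0,0,0,0,0,0]]]' > rows.txt && python3 jog.py rows.txt; echo '[[[0.05,0,0,-0.025,0,0,0],[0.05,0,0,-0.0625,0,0,0],[0.05,0,0,-0.1125,0,0,0],[0.05,0,0,-0.1625,0,0,0],[0.05,0,0,-0.1625,0,0,0],[0.05,0,0,-0.1625,0,0,0]]]' > rows.txt && python3 jog.py rows.txt
python3 - <<'E'
from h import *
# pre-push TCP: fingers 60 mm robot side of the bar, tool y across the drawer
yaw=.143; ex=np.array([np.cos(yaw),np.sin(yaw)])
b=np.array([.4936,.1219])-.07*ex
print(b,rel([*b,.22],yaw), probe_bus.get_obs()["q"])
E
```

```text
t: 6.88
tool_pos: [0.6241, 0.1526, 0.0899]
tool_rot: [2.057, 2.374, 0.001]
contact_force: [-0.5, 0.2, -1.9]
opening: 0.0227
grip_force: 40.2
t: 7.22
tool_pos: [0.624, 0.1526, 0.0897]
tool_rot: [2.057, 2.374, 0.001]
contact_force: [0.3, 0.4, -0.1]
opening: 0.0501
grip_force: 0.0
t: 7.72
tool_pos: [0.6261, 0.1528, 0.2244]
tool_rot: [2.053, 2.37, 0.01]
contact_force: [-0.4, -0.3, -1.0]
opening: 0.0503
grip_force: 0.0
[0.4243 0.1119] (array([-0.0117, -0.2055,  0.0026]), array([ 0.0065,  0.0068, -1.5708])) [ 0.124   0.0966  1.5783 -0.      1.4582 -0.019 ]
```

To row units: -0.206 m / 0.8 = -0.2575, -0.012 m / 0.8 = -0.015, -1.571 rad / 3.1416 = -0.5001.

```bash
echo '[[[0,-0.015,-0.2575,0,0,0,-0.5001],[0,-0.015,-0.2575,0,0,0,-0.5001],[0,-0.015,-0.2575,0,0,0,-0.5001],[0,-0.015,-0.2575,0,0,0,-0.5001],[0,-0.015,-0.2575,0,0,0,-0.5001],[0,-0.015,-0.2575,0,0,0,-0.5001],[0,-0.015,-0.2575,0,0,0,-0.5001],[0,-0.015,-0.2575,0,0,0,-0.5001],[0,-0.015,-0.2575,0,0,0,-0.5001],[0,-0.015,-0.2575,0,0,0,-0.5001],[0,-0.015,-0.2575,0,0,0,-0.5001],[0,-0.015,-0.2575,0,0,0,-0.5001],[0,-0.015,-0.2575,0,0,0,-0.5001],[0,-0.015,-0.2575,0,0,0,-0.5001],[0,-0.015,-0.2575,0,0,0,-0.5001],[0,-0.015,-0.2575,0,0,0,-0.5001]]]' > rows.txt && python3 jog.py rows.txt 20
python3 - <<'E'
from h import *
cv2.imwrite("pics/t3.png",np.hstack([cv2.resize(imaging.get_image("top")[120:300,80:340,::-1],(400,277)),cv2.resize(imaging.get_image("scene")[60:260,280:520,::-1],(332,277))]))
yaw=.143; ex=np.array([np.cos(yaw),np.sin(yaw)]); b=np.array([.4936,.1219])
print(rel([*(b-.07*ex),.094],yaw), rel([*(b+.15*ex),.094],yaw), probe_bus.get_obs()["q"])
E
```

```text
t: 9.05
tool_pos: [0.4212, 0.1113, 0.2185]
tool_rot: [0.222, -3.132, 0.0]
contact_force: [-0.4, -0.0, 0.1]
opening: 0.0002
grip_force: 0.0
(array([-0.003 ,  0.0002,  0.1249]), array([ 0.    , -0.0007, -0.0008])) (array([-0.223 ,  0.0004,  0.1247]), array([ 0.    , -0.0007, -0.0008])) [ 0.0871 -0.4205  2.0459 -0.      1.5169 -1.6259]
```

View pics/t3.png

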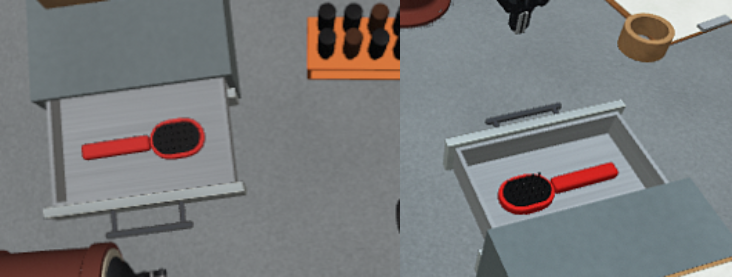

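Brush lies flat in the drawer, pins up, from (82,152) to (205,138) in the top inset, and is released. Next: lower, then push the bar.

To row units: 0.125 m / 0.8 = 0.1563, 0.11 m / 0.8 = 0.1375.

```bash
echo '[[[0,0,0,0.05,0,0,0],[0,0,0,0.1,0,0,0],[0,0,0,0.1375,0,0,0],[0,0,0,0.1563,0,0,0],[0,0,0,0.1563,0,0,0]]]' > rows.txt && python3 jog.py rows.txt; echo '[[[0,-0.025,0,0,0,0,0],[0,-0.0438,0,0,0,0,0],[0,-0.0563,0,0,0,0,0],[0,-0.0625,0,0,0,0,0],[0,-0.0688,0,0,0,0,0],[0,-0.0775,0,0,0,0,0],[0,-0.0875,0,0,0,0,0],[0,-0.1,0,0,0,0,0],[0,-0.1125,0,0,0,0,0],[0,-0.125,0,0,0,0,0],[0,-0.1375,0,0,0,0,0],[0,-0.15,0,0,0,0,0],[0,-0.1625,0,0,0,0,0],[0,-0.175,0,0,0,0,0],[0,-0.1875,0,0,0,0,0],[0,-0.2,0,0,0,0,0],[0,-0.2125,0,0,0,0,0],[0,-0.225,0,0,0,0,0],[0,-0.235,0,0,0,0,0],[0,-0.2438,0,0,0,0,0]]]' > rows.txt && python3 jog.py rows.txt
```

```text
t: 9.57
tool_pos: [0.418, 0.1109, 0.0895]
tool_rot: [0.223, -3.125, 0.0]
contact_force: [-1.3, 0.1, -0.0]
opening: 0.0003
grip_force: 0.0
t: 11.23
tool_pos: [0.6155, 0.1392, 0.0942]
tool_rot: [0.225, -3.133, 0.0]
contact_force: [-1.3, -0.5, 0.7]
opening: 0.0004
grip_force: 0.6
```

To row units: -0.015 m / 0.8 = -0.0188, -0.012 m / 0.8 = -0.015.

```bash
echo '[[[0,-0.0063,0,0,0,0,0],[0,-0.0113,0,0,0,0,0],[0,-0.015,0,0,0,0,0],[0,-0.0188,0,0,0,0,0]]]' > rows.txt && python3 jog.py rows.txt
```

```text
t: 11.57
tool_pos: [0.6296, 0.1412, 0.0942]
tool_rot: [0.225, -3.133, 0.0]
contact_force: [-0.3, -0.6, 0.2]
opening: 0.0
grip_force: 0.6
```

Not at the stop yet. I'll push on in small steps, watching the force.

To row units: -0.011 m / 0.8 = -0.0138, -0.009 m / 0.8 = -0.0113.

```bash
echo '[[[0,-0.0038,0,0,0,0,0],[0,-0.0075,0,0,0,0,0],[0,-0.0113,0,0,0,0,0],[0,-0.0138,0,0,0,0,0]]]' > rows.txt && python3 jog.py rows.txt; echo '[[[0,-0.0025,0,0,0,0,0],[0,-0.005,0,0,0,0,0],[0,-0.0075,0,0,0,0,0]]]' > rows.txt && python3 jog.py rows.txt;python3 - <<'E'
from h import *
cv2.imwrite("pics/t4.png",np.hstack([cv2.resize(imaging.get_image("top")[80:260,80:340,::-1],(400,277)),cv2.resize(imaging.get_image("scene")[60:260,280:520,::-1],(332,277))]))
E
```

```text
t: 11.9
tool_pos: [0.6343, 0.1419, 0.094]
tool_rot: [0.224, -3.115, 0.003]
contact_force: [-29.3, -5.9, 18.9]
opening: -0.0002
grip_force: 15.4
t: 12.15
tool_pos: [0.6344, 0.1419, 0.094]
tool_rot: [0.224, -3.099, 0.006]
contact_force: [-51.0, -10.3, 33.0]
opening: -0.0003
grip_force: 27.0
```

View pics/t4.png

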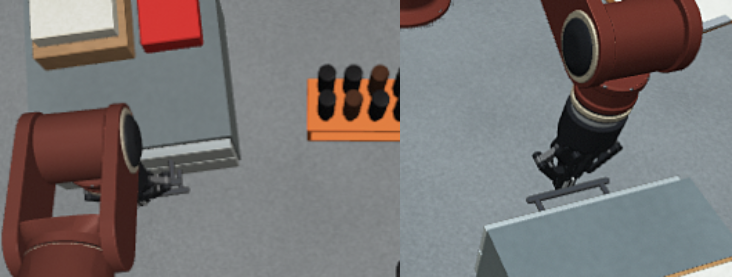

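The drawer is at its stop, with the panel flush against the cabinet at (187,152) in the top inset. I'll back off, rise and check.

To row units: 0.19 m / 0.8 = 0.2375, 0.16 m / 0.8 = 0.2.

```bash
echo '[[[0,0.0125,0,0,0,0,0],[0,0.025,0,0,0,0,0],[0,0.05,0,0,0,0,0],[0,0.1,0,0,0,0,0],[0,0.15,0,0,0,0,0],[0,0.2,0,-0.025,0,0,0],[0,0.2375,0,-0.075,0,0,0],[0,0.2375,0,-0.125,0,0,0],[0,0.2375,0,-0.125,0,0,0],[0,0.2375,0,-0.125,0,0,0],[0,0.2375,0,-0.125,0,0,0],[0,0.2375,0,-0.125,0,0,0]]]' > rows.txt && python3 jog.py rows.txt
python3 - <<'E'
from h import *
cv2.imwrite("pics/t5.png",np.hstack([cv2.resize(imaging.get_image("top")[80:340,80:440,::-1],(400,289)),cv2.resize(imaging.get_image("scene")[60:260,120:520,::-1],(400,289))]))
E
```

```text
t: 13.25
tool_pos: [0.4578, 0.1166, 0.1928]
tool_rot: [0.224, -3.131, -0.0]
contact_force: [-0.5, 0.1, -0.4]
opening: 0.0002
grip_force: 0.0
```

View pics/t5.png

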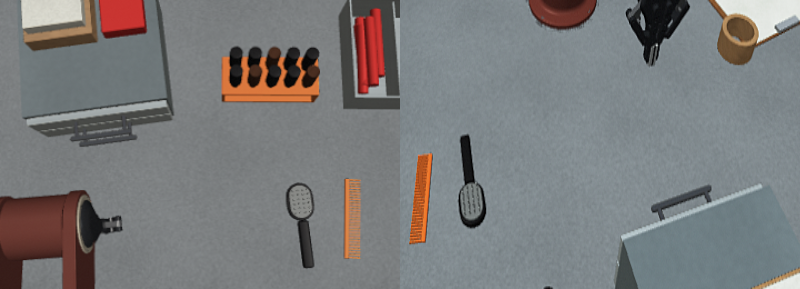

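The drawer is shut, its panel flush along (25,125) to (172,105). The black brush is undisturbed and the arm is clear.

```bash
python3 -c "
from station import ctrl, imaging, probe_bus, finish_job
print(finish_job())"
```

```text
the job is handed in; nothing more can be done
None
```

I handed the job in at about 13 s: the red brush was laid flat, pins up, in the top drawer and released, the drawer was pushed shut to its stop, and the black brush looked untouched in the last pictures; no verdict came back.

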